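# Hold the angle gauge at the leg splay on a half-log stool seat

## Task

Show me the leg splay on the half-log stool seat so that I can line up the drill: pick up the orange dial angle gauge, stand its foot squarely across the rounded top of the log, over the yellow crayon line and with its dial plumb, and rock it there until its swinging needle settles on the red set mark. Finish while still holding the gauge still in the grip like that, its foot resting lightly on the log; leave the other things on the bench where they are.

Things in the scene. Friction and masses are not known exactly. Their poses are not given: they have to be found in the camera images.
- gauge_center (a point): Loose dial angle gauge, 0.3 kg, upright on its foot. This point: its centre, 62 mm above the foot's underside. Aluminium foot 140 (y) x 26 (x) x 12 mm; orange case 100 x 24 mm up to 92 mm; black grip block 62 x 24 mm from 92 to 124 mm, to pinch from above across the 24 mm. x: out of the white dial (away from the robot, within 30 degrees), y: along the foot, z: up.
- gauge_foot (a point): Centre of the underside of the gauge's flat foot; same axes as gauge_center.
- needle (a joint): Black weighted needle on the dial, 33 mm long, pivot 50 mm above the foot's underside. Hangs plumb like a pendulum, swings about 3 times a second, dies down in 1 to 2 s. Value: its angle on the dial, rad; 0 = straight at the foot (gauge level), positive = tip towards the gauge's +y end. Rolling the gauge about its own +x by -a makes it read +a.
- set_mark (a joint): Red set mark near the dial's rim, stiff, preset to the splay wanted: its angle on the dial, rad, counted like the needle's (0.17 to 0.38, i.e. 10 to 22 degrees towards +y). 3.6 mm wide, 6 degrees of the dial. On the mark means needle = set_mark: the gauge's +y end goes down.
- needle_tip (a point): Tip of the needle, 33 mm from the pivot; turns with the needle.
- mark_tip (a point): The red mark on the dial, 33 mm from the pivot; its frame is turned with the mark.
- log: Fixed half-log stool seat, dark bark, flat side down on a plywood board (320 x 190 x 12 mm) between two low cleats. Origin: centre of the board's underside, on the bench; x along the log (270 mm), y across it, z up. Across, the bark is half an oval, 85 mm half-width, 74 mm high, uneven by 1 to 2 mm: crown 86 mm above the bench, rounded to about 98 mm radius.
- line: Yellow crayon line, 5 mm wide, drawn across the log over its rounded top, up to 75 mm from the log's middle. Origin: the point of the line on the log's crown; x along the log, y across it, z up.
- leg1: Bystander: turned wooden leg, 250 mm long, 36 mm thick, square at one end, lying in the plywood tray; origin at its middle.
- leg2: Bystander: a second such leg in the tray.
- offcut: Bystander: pale joist offcut 110 x 70 x 45 mm; origin under its centre.
- chuck: Bystander: dark steel four-jaw lathe chuck, 96 mm across, 60 mm high; origin under its centre.
- mallet: Bystander: dark round turner's mallet standing on its head, 86 mm across, 235 mm high; origin under its centre.
- glue: Bystander: yellow glue bottle, 62 mm across, 190 mm high; origin under its centre.
- calliper: Bystander: flat steel outside calliper, 165 x 95 mm, 10 mm high; origin under its centre.
Things that resemble listed ones, but are neither listed nor needed, are in the scene too. There is more than one size of the part that bears gauge_center; the job needs the middle-sized.

How it is judged:
By the outcome, as a careful person would: the job done as asked, in the order asked, and still so for the second after the job is handed in, while the arm keeps its last pose, push and grip.
It also fails if it takes over 53 s, if anything falls off the work surface, if the arm or the gripper's body presses on something with over 40 N, if the wrist force passes 120 N, or if a joint passes its speed limit or range.

## Robot

A 7-joint arm with a two-finger parallel gripper is mounted at the origin on the work surface. World frame = base frame: x ahead of the robot, y to its left, z up, the work surface at z = 0. Lengths are in m, angles in rad, forces in N, time in s.
With the tool pointing down it reaches from about 0.35 to 0.9 m from the base axis. Payload 8.1 kg.
Tool frame: the origin (TCP) lies midway between the tips of the shut fingers; the grasp point (between the pads) lies 19 mm behind it; z points along the fingers, y is the line along which they close (so a half turn about z gives the same grasp; the last joint's range is limited). The gripper opens to 92 mm and grips with 3 to 60 N. Pads are 19 mm wide; open, the fingers measure 130 mm over their backs; the gripper's body (75 mm by 190 mm) begins 47 mm behind the grasp point.
Start: joints at [-1.451, 0.434, 0.025, 1.573, -0.012, 1.134, -0.075], TCP at [0.138, 0.61, 0.227] pointing down, gripper open.
Joint ranges: [-2.62, 2.62], [-0.44, 2.09], [-1.27, 1.32], [0.08, 2.57], [-1.32, 4.46], [0.12, 2], [-2.74, 2.74]. Speed limits (rad/s): [2.22, 2.22, 3.01, 3.01, 3.14, 3.14, 3.14].

## Interface

Orientations are given as a rotation vector (axis times angle).
In Python, from cell import arm gives the robot as it stands.
- The arm moves only by the tool send_rows, never from a script. Its argument "increments" is a list of rows, each a list of 3 entries, a list of its own where there are three numbers: the finger opening in cm, from 0 to 9.18, then the shift along the tool's x, y, z in cm, then the turn, a rotation vector about the tool's x, y, z in rad. A call has 1 to 5 rows; each row shifts and turns the commanded pose from where the row before left it, along the tool's axes as they then stand; what a row does not reach is not made up. A row lasts 1/10 s, in which the tool goes at most 50 mm and 8.59 degrees, less where a joint would pass 70% of its speed; a pose out of reach is approached as far as the arm can. A call is refused whole if a number of a shift passes 5 or a number of a turn 0.15, either way. A call with a gripper value outside its range is refused whole. The fingers move at their own pace and stop on an object; "force" is the grip in N (left out, the last holds). Time passes only in rows, so rows that do not move let the fingers close. It gives the time, the measured TCP pose, the force, the opening and the grip force at its end, in the units of the state.
- arm.observe(): the state, without advancing time (a new reading comes with each control period).
- arm.get_image(name): name is "scene" or "top" or "wrist"; returns the picture (480x640x3 uint8, red, green, blue); there is no depth.
- arm.camera_params(name): a dict with "camera_matrix" (3x3 intrinsics, pixels), "R" (3x3) and "t" (3): a world point X has camera coordinates R X + t. Camera axes: x right, y down, z forward; pixel columns grow to the right and rows downward; lengths in m; the calibration is good to about 2 mm. A picture is of the moment at which its call begins: read the wrist's pose just before it. camera_params takes no time and is no camera call; for the wrist camera it gives the pose at the moment of the call.
- arm.sign_off(): hands the job in; it is judged then, once.
The state is a dict: "clock": time; "joints": joint angles; "dq": joint speeds; "joint_efforts": joint torques, N m; "position": TCP position; "ee_rot": TCP orientation; "force": force on the tool from outside, world axes, zero at the start; "ft_torque": the same for the moment, N m; "width": opening from 0.0 (shut) to 1.0 (fully open); "gripper_force": force on a finger pad.
Only numpy, scipy, OpenCV 4.12 (cv2) and the standard library are available. Lean on these libraries where they do the work, as an engineer would, in place of code of your own. Each camera call takes 0.05 s, during which the arm holds its last target. There are 200 camera calls.

## Working session

There is one attempt and no reset: what is moved stays moved. The work goes in short steps, Python scripts to look and compute and a tool call to move; the robot and the scene stay as the last step left them, time stands still between calls to the robot, and variables do not carry over. Pictures are saved under pics/ and viewed, at most 10 in all, crops included, and the job is handed in when it is done.

Besides the shell and the picture viewer there is one more tool, called after "Emit:" as a command line: name --argument value ..., lists and objects as JSON in quotes. send_rows: Moves the arm, as the interface text tells. Its arguments: {"type":"object","properties":{"increments":{"type":"array"},"force":{"type":"number"}},"required":["increments"]}

```bash
ls; mkdir -p pics
python3 - <<'E'
from cell import arm
import cv2,json
s=arm.observe();print({k:s[k] for k in('clock','position','ee_rot','force','width')})
for n in('scene','top'):
    im=arm.get_image(n);cv2.imwrite(f'pics/{n}0.png',im[:,:,::-1])
    p=arm.camera_params(n);print(n,p)
E
```

```text
pics
{'clock': 0.0, 'position': array([0.13804085, 0.60903406, 0.22593758]), 'ee_rot': array([-3.49332932e-01, -3.12207564e+00,  2.49513935e-03]), 'force': array([0.24064701, 0.65935884, 0.49068038]), 'width': 0.9993312323658532}
scene {'camera_matrix': array([[572.32651812,   0.        , 314.6313521 ],
       [  0.        , 572.32651812, 238.03912017],
       [  0.        ,   0.        ,   1.        ]]), 'R': array([[ 0.17365401,  0.98473922, -0.01153099],
       [ 0.77136168, -0.14328658, -0.62005655],
       [-0.61224623,  0.09878074, -0.78447238]]), 't': array([-0.03499792, -0.29384014,  1.79529593])}
top {'camera_matrix': array([[573.73678632,   0.        , 316.71223072],
       [  0.        , 573.73678632, 247.34332261],
       [  0.        ,   0.        ,   1.        ]]), 'R': array([[-0.01925004, -0.99980585,  0.00420691],
       [-0.97797886,  0.01795487, -0.20793023],
       [ 0.20781432, -0.00811693, -0.97813461]]), 't': array([-0.02875338,  0.4463014 ,  1.39296729])}
```

View pics/scene0.png

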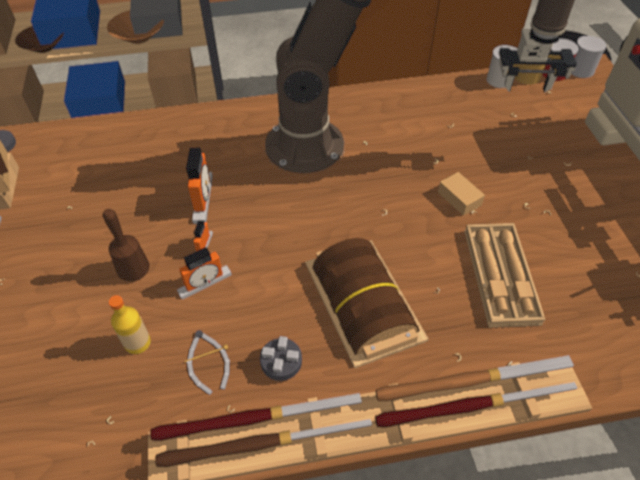

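View pics/top0.png

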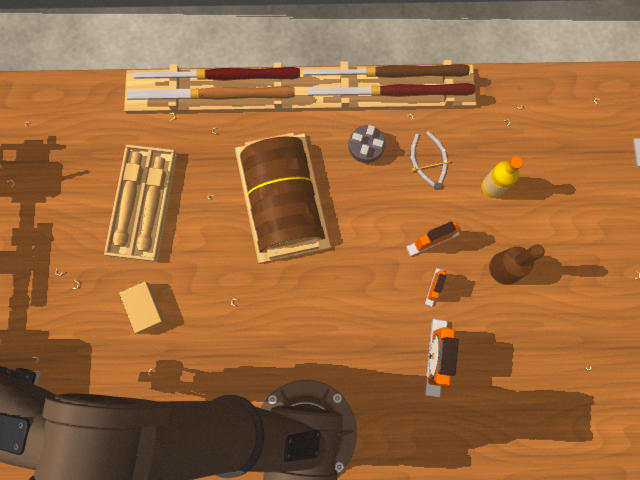

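Three orange gauges are in the top view: large at (440,358), small at (436,287) and one at (434,238). Its foot spans about 58 px (roughly 0.135 m), against 75 px and 38 px for the others, so (434,238) is the middle-sized one. I'll confirm that in an enlarged crop and measure it.

```bash
cat > h.py <<'E'
import numpy as np,cv2
from cell import arm
from scipy.spatial.transform import Rotation as Rn
def ray(n,uv,z,p=None):
    p=p or arm.camera_params(n);K,R,t=p['camera_matrix'],p['R'],p['t']
    d=R.T@np.linalg.solve(K,[uv[0],uv[1],1]);c=-R.T@t
    return c+d*(z-c[2])/d[2]
def proj(n,X,p=None):
    p=p or arm.camera_params(n);c=p['R']@np.asarray(X)+p['t'];q=p['camera_matrix']@c;return q[:2]/q[2]
E
python3 - <<'E'
from h import *
a=cv2.imread('pics/scene0.png')[210:310,150:250];b=cv2.imread('pics/top0.png')[200:300,390:490]
a,b=[cv2.resize(i,None,fx=4,fy=4,interpolation=cv2.INTER_CUBIC) for i in(a,b)]
c=cv2.imread('pics/top0.png')[120:270,220:345];
cv2.imwrite('pics/crop1.png',np.hstack([a,b]))
p=arm.camera_params('wrist');s=arm.observe();T=Rn.from_rotvec(s['ee_rot']).as_matrix()
cw=-p['R'].T@p['t'];print('cam in tool',T.T@(cw-s['position']),'\n',p['R']@T,p['camera_matrix'][0,0])
print(T)
E
```

```text
cam in tool [ 0.08303769  0.00066521 -0.15891511] 
 [[-2.89355741e-04  9.99999942e-01  1.80163638e-04]
 [-9.51742202e-01 -2.20100120e-04 -3.06898570e-01]
 [-3.06898513e-01 -2.60272201e-04  9.51742210e-01]] 383.39931554166844
[[-9.75264071e-01  2.21042892e-01 -1.79479840e-04]
 [ 2.21042919e-01  9.75263016e-01 -1.44150789e-03]
 [-1.43595023e-04 -1.44552360e-03 -9.99998945e-01]]
```

View pics/crop1.png

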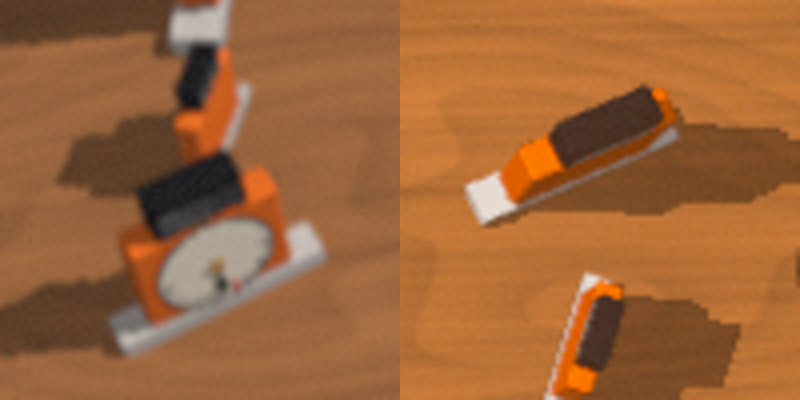

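Run:
```python
from h import *
T=lambda x,y:(390+(x-400)/4,200+y/4)
S=lambda x,y:(150+x/4,210+y/4)
g=[ray('top',T(*q),.124) for q in[(550,133),(648,85),(668,117),(568,165)]]
print('grip',np.round(g,3).tolist(),np.mean(g,0))
f=[ray('top',T(*q),.0) for q in[(486,224),(678,135)]];print('foot back edge',f,np.linalg.norm(f[0]-f[1]))
f2=[ray('scene',S(*q),.0) for q in[(125,356),(325,258)]];print('foot front edge',f2,np.linalg.norm(f2[0]-f2[1]))
for a,b in((g[1],g[0]),(g[2],g[3]),(f[1],f[0]),(f2[0],f2[1])):
    d=b-a;print(np.degrees(np.arctan2(-d[0],d[1])))
# line and log
for n,q in(('top',[(247,190),(280,181),(312,180)]),('scene',[(337,304),(362,290),(397,285)])):
    print(n,[np.round(ray(n,u,z),3).tolist() for u,z in zip(q,(.055,.086,.055))])
for q in[(235,146),(304,134),(330,248),(262,262)]:print(ray('top',q,.012).round(3))
a=cv2.resize(cv2.imread('pics/top0.png')[120:270,225:335],None,fx=4,fy=4,interpolation=cv2.INTER_CUBIC)
b=cv2.resize(cv2.imread('pics/scene0.png')[235:355,315:405],None,fx=4,fy=4,interpolation=cv2.INTER_CUBIC)
c=np.zeros((600,800,3),np.uint8);c[:,:440]=a;c[:480,440:]=b;cv2.imwrite('pics/crop2.png',c)
```

```text
grip [[0.459, -0.302, 0.124], [0.487, -0.362, 0.124], [0.467, -0.373, 0.124], [0.439, -0.311, 0.124]] [ 0.46316338 -0.33688645  0.124     ]
foot back edge [array([ 0.42826944, -0.28226866,  0.        ]), array([ 4.85078619e-01, -4.10761049e-01,  2.22044605e-16])] 0.14049048850936058
foot front edge [array([ 0.50701099, -0.3960264 ,  0.        ]), array([ 0.45478736, -0.26519642,  0.        ])] 0.14086799439758058
25.185589138455395
24.652042132052625
23.851227660291055
21.76048859153422
top [[0.597, 0.138, 0.055], [0.609, 0.052, 0.086], [0.62, -0.028, 0.055]]
scene [[0.626, -0.02, 0.055], [0.617, 0.042, 0.086], [0.599, 0.135, 0.055]]
[0.734 0.175 0.012]
[ 0.765 -0.009  0.012]
[ 0.451 -0.072  0.012]
[0.417 0.103 0.012]
```

View pics/crop2.png

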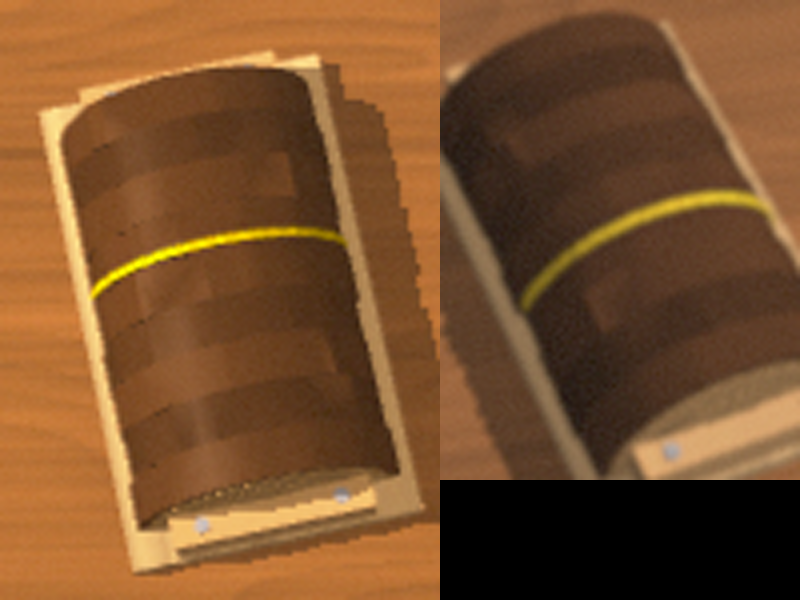

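Run:
```python
from h import *
from scipy.optimize import least_squares
T=[(225+x/4,120+y/4) for x,y in[(92,296),(130,267),(215,239),(280,232),(346,241)]]
S=[(315+(x-440)/4,235+y/4) for x,y in[(526,304),(580,250),(650,210),(720,197),(770,212)]]
P={n:arm.camera_params(n) for n in('top','scene')}
C=[(235,148),(305,134.5),(331.2,247.5),(258.8,263)]
ys=np.linspace(-.08,.08,161)
def cur(o,yaw):
    c,s=np.cos(yaw),np.sin(yaw)
    return np.c_[o[0]-s*ys,o[1]+c*ys,.012+.074*np.sqrt(1-(ys/.085)**2)]
def res(v):
    bx,by,yl,ox,yw=v;e=[]
    c,s=np.cos(yl),np.sin(yl);X=np.array([c,s]);Y=np.array([-s,c]);b=np.array([bx,by])
    for (sx,sy),q in zip([(1,1),(1,-1),(-1,-1),(-1,1)],C):
        w=b+sx*.16*X+sy*.095*Y;e+=list((proj('',[*w,.012],P['top'])-q))
    o=b+ox*X
    for n,Q in(('top',T),('scene',S)):
        pr=np.array([proj('',x,P[n]) for x in cur(o,yw)])
        for q in Q:
            d=np.linalg.norm(pr-q,axis=1);i=np.clip(d.argmin(),1,159);t=pr[i+1]-pr[i-1];t/=np.linalg.norm(t)
            e.append(t[0]*(q[1]-pr[i][1])-t[1]*(q[0]-pr[i][0]))
    return np.array(e)
r=least_squares(res,[.592,.049,.21,.02,.2],x_scale=.01,diff_step=1e-3)
v=r.x;print(v,np.degrees(v[[2,4]]));print(r.fun.round(2))
print('crown',v[:2]+v[3]*np.array([np.cos(v[2]),np.sin(v[2])]))
# look pose
yaw=np.radians(24);gx=np.array([np.cos(yaw),np.sin(yaw),0]);g=np.array([.466,-.338,0])
a=np.radians(20)
tz=-np.sin(a)*gx+np.array([0,0,-np.cos(a)]);tx=np.cos(a)*gx-np.array([0,0,np.sin(a)]);ty=np.cross(tz,tx)
Rt=np.c_[tx,ty,tz];cam=g+.22*gx+[0,0,.21];tcp=cam-Rt@[.083,0,-.159]
s=arm.observe();T0=Rn.from_rotvec(s['ee_rot'])
print('look tcp',tcp);d=tcp-s['position'];print('tool-frame shift',T0.as_matrix().T@d,'turn',(T0.inv()*Rn.from_matrix(Rt)).as_rotvec())
print(s['joints'])
```

```text
[0.58932579 0.05156085 0.1994492  0.02365891 0.22402504] [11.42759754 12.83568905]
[-0.38  0.28 -0.79 -0.58 -0.55  0.27 -0.63  0.49  0.09 -0.01 -0.31 -1.02
 -0.53  0.74  0.82  0.02  0.44 -1.36]
crown [0.61251568 0.05624838]
look tcp [ 0.54604879 -0.30235998  0.08897655]
tool-frame shift [-0.59933399 -0.79850803  0.13828272] turn [ 0.43467682 -0.14276843  2.46760496]
[-1.45057514  0.43515313  0.02498054  1.57401868 -0.01159015  1.13401832
 -0.07509096]
```

```bash
cat >> h.py <<'E'
def pose(): s=arm.observe();return s['position'],Rn.from_rotvec(s['ee_rot']).as_matrix()
def rows(path,p=None,R=None):
    """path: list of (pos,R) targets; prints increments in cm/rad rounded, following rounding drift"""
    if p is None:p,R=pose()
    for q,Q in path:
        sh=np.round(R.T@(q-p)*100,1);tu=np.round(Rn.from_matrix(R.T@Q).as_rotvec(),3)
        p=p+R@sh/100;R=R@Rn.from_rotvec(tu).as_matrix()
        print([sh.tolist(),tu.tolist()])
    return p,R
def lin(p,R,q,Q,n):
    w=Rn.from_matrix(R.T@Q).as_rotvec()
    return [(p+(q-p)*k/n,R@Rn.from_rotvec(w*k/n).as_matrix()) for k in range(1,n+1)]
def frame(tx,tz): tx=np.array(tx,float);tz=np.array(tz,float);return np.c_[tx,np.cross(tz,tx),tz]
E
python3 - <<'E'
from h import *
yaw=np.radians(24);gx=np.array([np.cos(yaw),np.sin(yaw),0]);g=np.array([.466,-.338,0])
p,R=pose()
q=np.array([.60,-.27,.19]);R1=frame(gx,[0,0,-1])
r0,r1=np.hypot(*p[:2]),np.hypot(*q[:2]);a0,a1=np.arctan2(p[1],p[0]),np.arctan2(q[1],q[0])
w=Rn.from_matrix(R.T@R1).as_rotvec();n=23;path=[]
for k in range(1,n+1):
    f=k/n;r=r0+(r1-r0)*f;a=a0+(a1-a0)*f
    path.append((np.array([r*np.cos(a),r*np.sin(a),p[2]+(q[2]-p[2])*f]),R@Rn.from_rotvec(w*f).as_matrix()))
a=np.radians(20);Rt=frame(np.cos(a)*gx-[0,0,np.sin(a)],-np.sin(a)*gx+[0,0,-np.cos(a)])
t=g+.22*gx+[0,0,.21]-Rt@[.083,0,-.159]
path+=lin(q,R1,t,Rt,4)
rows(path)
print('mallet',ray('top',(505,275),0),ray('scene',(132,275),0),'glue',ray('scene',(136,348),0))
E
```

```text
[[-4.8, -0.0, 0.2], [-0.0, 0.0, 0.109]]
[[-4.8, 0.1, 0.1], [-0.0, 0.0, 0.108]]
[[-4.9, 0.2, 0.2], [-0.0, 0.0, 0.109]]
[[-4.8, 0.5, 0.1], [-0.0, 0.0, 0.109]]
[[-4.8, 0.5, 0.2], [-0.0, 0.0, 0.108]]
[[-4.8, 0.8, 0.2], [0.0, 0.0, 0.109]]
[[-4.8, 0.8, 0.1], [0.0, 0.001, 0.109]]
[[-4.8, 1.1, 0.2], [-0.0, -0.0, 0.109]]
[[-4.8, 1.2, 0.1], [-0.0, -0.0, 0.108]]
[[-4.7, 1.3, 0.2], [-0.0, -0.0, 0.109]]
[[-4.7, 1.5, 0.1], [-0.0, -0.0, 0.109]]
[[-4.7, 1.7, 0.2], [-0.0, 0.0, 0.108]]
[[-4.6, 1.8, 0.2], [-0.0, 0.0, 0.109]]
[[-4.5, 1.9, 0.1], [-0.0, 0.0, 0.109]]
[[-4.6, 2.1, 0.2], [-0.0, 0.0, 0.108]]
[[-4.4, 2.2, 0.1], [-0.0, 0.0, 0.109]]
[[-4.4, 2.4, 0.2], [-0.0, 0.001, 0.109]]
[[-4.3, 2.5, 0.1], [-0.0, -0.0, 0.108]]
[[-4.3, 2.7, 0.2], [-0.0, -0.0, 0.109]]
[[-4.1, 2.8, 0.2], [-0.0, -0.0, 0.109]]
[[-4.1, 3.0, 0.1], [-0.0, -0.0, 0.108]]
[[-4.0, 3.0, 0.2], [-0.0, 0.0, 0.109]]
[[-3.9, 3.3, 0.1], [-0.0, 0.0, 0.109]]
[[-1.6, 0.1, 2.5], [-0.0, -0.087, -0.0]]
[[-1.3, 0.2, 2.7], [-0.0, -0.087, -0.0]]
[[-1.1, 0.2, 2.8], [-0.0, -0.088, -0.0]]
[[-0.9, 0.2, 2.8], [-0.0, -0.087, -0.0]]
mallet [ 0.37410296 -0.5200963   0.        ] [ 0.40926606 -0.52053543  0.        ] glue [ 0.62607564 -0.50653618  0.        ]
```

Emit:
send_rows --increments '[[9.18,[-4.8,0,0.2],[0,0,0.109]],[9.18,[-4.8,0.1,0.1],[0,0,0.109]],[9.18,[-4.8,0.2,0.2],[0,0,0.109]],[9.18,[-4.8,0.5,0.1],[0,0,0.109]],[9.18,[-4.8,0.5,0.2],[0,0,0.109]]]' --force 40

```text
clock: 0.6
position: [0.3611, 0.5185, 0.2184]
ee_rot: [1.183, 2.91, -0.0]
force: [-0.3, 0.1, -0.1]
width: 0.999
gripper_force: 0.0
```

Emit:
send_rows --increments '[[9.18,[-4.8,0.8,0.2],[0,0,0.109]],[9.18,[-4.8,0.8,0.1],[0,0,0.109]],[9.18,[-4.8,1.1,0.2],[0,0,0.109]],[9.18,[-4.8,1.2,0.1],[0,0,0.109]],[9.18,[-4.7,1.3,0.2],[0,0,0.109]]]'

```text
clock: 1.1
position: [0.535, 0.3481, 0.2104]
ee_rot: [1.923, 2.484, -0.0]
force: [0.4, 0.3, 0.5]
width: 1.001
gripper_force: 0.0
```

Emit:
send_rows --increments '[[9.18,[-4.7,1.5,0.1],[0,0,0.109]],[9.18,[-4.7,1.7,0.2],[0,0,0.109]],[9.18,[-4.6,1.8,0.2],[0,0,0.109]],[9.18,[-4.5,1.9,0.1],[0,0,0.109]],[9.18,[-4.6,2.1,0.2],[0,0,0.109]]]'

```text
clock: 1.6
position: [0.6325, 0.1226, 0.2023]
ee_rot: [-2.52, -1.876, 0.0]
force: [0.8, -0.1, 0.7]
width: 0.999
gripper_force: 0.0
```

Emit:
send_rows --increments '[[9.18,[-4.4,2.2,0.1],[0,0,0.109]],[9.18,[-4.4,2.4,0.2],[0,0,0.109]],[9.18,[-4.3,2.5,0.1],[0,0,0.109]],[9.18,[-4.3,2.7,0.2],[0,0,0.109]],[9.18,[-4.1,2.8,0.2],[0,0,0.109]]]'

```text
clock: 2.1
position: [0.6379, -0.1246, 0.1944]
ee_rot: [-2.932, -1.128, 0.0]
force: [1.2, -0.3, -0.3]
width: 1.0
gripper_force: 0.0
```

Emit:
send_rows --increments '[[9.18,[-4.1,3.0,0.1],[0,0,0.109]],[9.18,[-4.0,3.0,0.2],[0,0,0.109]],[9.18,[-3.9,3.3,0.1],[0,0,0.109]],[9.18,[-1.6,0.1,2.5],[0,-0.087,0]],[9.18,[-1.3,0.2,2.7],[0,-0.087,0]]]'

```text
clock: 2.6
position: [0.5675, -0.2851, 0.1408]
ee_rot: [3.029, 0.624, -0.266]
force: [1.0, 1.0, -0.2]
width: 1.001
gripper_force: 0.0
```

Emit:
send_rows --increments '[[9.18,[-1.1,0.2,2.8],[0,-0.087,0]],[9.18,[-0.9,0.2,2.8],[0,-0.087,0]],[9.18,[0,0,0],[0,0,0]]]'

```text
clock: 2.9
position: [0.5399, -0.2957, 0.0847]
ee_rot: [2.963, 0.623, -0.534]
force: [0.1, 0.2, 0.2]
width: 1.001
gripper_force: 0.0
```

Run:
```python
from h import *
print(pose(),arm.observe()['joints'])
im=arm.get_image('wrist')[:,:,::-1]
P=arm.camera_params('wrist');np.savez('look.npz',im=im,**P)
c=proj('',[.466+.012*.91,-.338+.012*.4,.05],P);print(c)
u,v=[int(np.clip(c[0]-100,0,440)),int(np.clip(c[1]-75,0,330))];print(u,v)
cv2.imwrite('pics/look.png',cv2.resize(im[v:v+150,u:u+200],None,fx=4,fy=4,interpolation=cv2.INTER_CUBIC))
```

```text
(array([ 0.53985162, -0.29568205,  0.08474345]), array([[ 0.85753704,  0.40199397, -0.32098453],
       [ 0.37869836, -0.91562392, -0.1349829 ],
       [-0.34816343, -0.00580348, -0.93741589]])) [-0.17144581  0.83969651  0.79816075  1.56783923 -0.31113335  1.1783982
 -0.50089673]
[338.961534   335.12234052]
238 260
```

View pics/look.png

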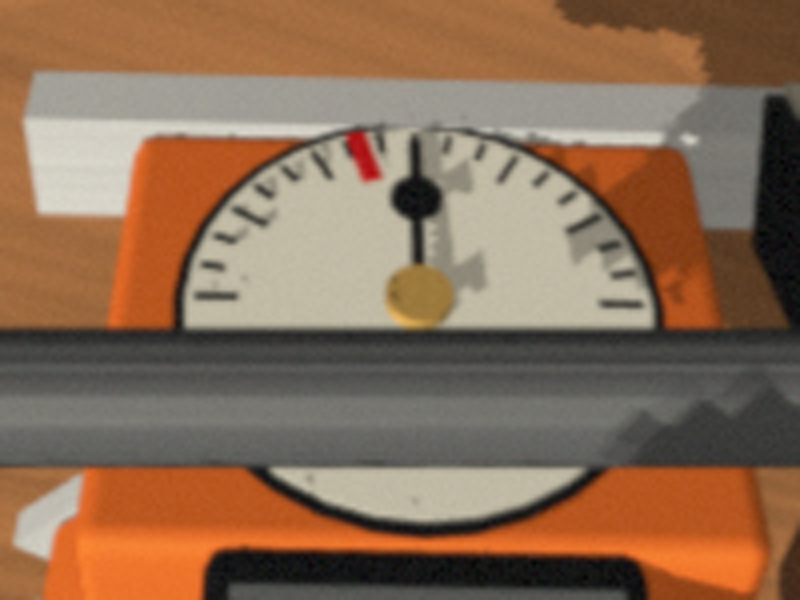

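Run:
```python
from h import *
from scipy.optimize import least_squares
P=dict(np.load('look.npz'));im=P.pop('im')
px=lambda x,y:np.array([238+x/4-.375,260+y/4-.375])
obs=[((.013,.07,0),(35,72)),((.013,.07,.012),(25,120)),((-.013,.07,.012),(38,214)),((.0135,0,.05),(420,297)),((.013,0,.017),(415,138)),
 ((.013,-.05,.012),(690,138)) ]
obs=obs[:5]
def W(v,X): c,s=np.cos(v[2]),np.sin(v[2]);return np.array([v[0]+c*X[0]-s*X[1],v[1]+s*X[0]+c*X[1],X[2]])
f=lambda v:np.concatenate([proj('',W(v,X),P)-px(*q) for X,q in obs])
r=least_squares(f,[.466,-.338,.42],x_scale=.01);v=r.x;print(v,np.degrees(v[2]),r.fun.round(1))
sub=im[285:312,315:345].astype(int);m=(sub[...,2]>130)&(sub[...,1]<80)&(sub[...,0]<80)
b=np.argwhere(m);print(len(b));cen=b.mean(0)[::-1]+[315,285];print(cen,px(363,157))
c,s=np.cos(v[2]),np.sin(v[2]);n=np.array([c,s,0]);y=np.array([-s,c,0])
C=-P['R'].T@P['t']
def dial(u):
    d=P['R'].T@np.linalg.solve(P['camera_matrix'],[u[0],u[1],1]);X=C+d*((v[0]*c+v[1]*s+.0125)-C@n)/(d@n)
    return np.array([(X-np.array([v[0],v[1],0]))@y,X[2]])
pv=dial(px(420,297))
for nm,u in(('mark',cen),('pivot',px(420,297)),('tip',px(415,138)),('inner',px(370,180)),('outer',px(357,133))):
    q=dial(u);print(nm,q.round(4),'r',np.hypot(*(q-pv)).round(4),'ang wrt pivot',np.arctan2(q[0]-pv[0],pv[1]-q[1]))
```

```text
[ 0.46748631 -0.33890684  0.39261054] 22.49492706414061 [ 0.7 -0.   0.5 -0.5  1.  -0.4 -1.  -1.2 -1.   1.6]
53
[328.16981132 298.39622642] [328.375 298.875]
mark [0.0088 0.0193] r 0.0323 ang wrt pivot 0.2971132143030691
pivot [-0.0007  0.0502] r 0.0 ang wrt pivot 0.0
tip [-0.0008  0.0149] r 0.0353 ang wrt pivot -0.0038743219695473886
inner [0.0074 0.0252] r 0.0263 ang wrt pivot 0.3121483623767671
outer [0.0097 0.0139] r 0.0377 ang wrt pivot 0.2793709867071678
```

Run:
```python
from h import *
P=dict(np.load('look.npz'));P.pop('im')
v=[.4675,-.3389,.3926];c,s=np.cos(v[2]),np.sin(v[2]);n=np.array([c,s,0]);y=np.array([-s,c,0]);C=-P['R'].T@P['t']
def dial(x,yy):
    u=[238+x/4-.375,260+yy/4-.375,1]
    d=P['R'].T@np.linalg.solve(P['camera_matrix'],u);X=C+d*((v[0]*c+v[1]*s+.0125)-C@n)/(d@n)
    return np.array([(X-np.array([v[0],v[1],0]))@y,X[2]])
pv=dial(420,297)
for q in[(381,140),(322,165),(265,195),(216,295),(447,145),(480,152),(511,167),(540,186),(582,228),(620,303),(180,297),(662,300),(418,127)]:
    w=dial(*q)-pv;print(q,np.degrees(np.arctan2(w[0],-w[1])).round(1),np.hypot(*w).round(4))
p,R=pose();p1=p+[.0,0.0,.08]
gy=np.array([-s,c,0]);G=frame(gy,[0,0,-1])
up=np.array([v[0],v[1],.20])
w=Rn.from_matrix(R.T@G).as_rotvec();print(w);N=12
def pt(k):
    if k<=3:return p+(p1-p)*k/3
    return p1+(up-p1)*(k-3)/(N-3)
path=[(pt(k),R@Rn.from_rotvec(w*k/N).as_matrix()) for k in range(1,N+1)]
rows(path)
```

```text
(381, 140) 9.9 0.0351
(322, 165) 30.3 0.0329
(265, 195) 51.2 0.0339
(216, 295) 90.3 0.0333
(447, 145) -9.9 0.0342
(480, 152) -20.1 0.0342
(511, 167) -30.8 0.0333
(540, 186) -42.0 0.0327
(582, 228) -62.1 0.0319
(620, 303) -91.1 0.0327
(180, 297) 91.0 0.0391
(662, 300) -89.8 0.0397
(418, 127) -1.1 0.038
[-0.27385889  0.27504782 -1.53272931]
[[-0.9, -0.0, -2.5], [-0.023, 0.023, -0.128]]
[[-0.9, -0.1, -2.5], [-0.023, 0.023, -0.127]]
[[-0.8, -0.1, -2.6], [-0.022, 0.023, -0.128]]
[[-0.9, -0.3, -0.1], [-0.023, 0.023, -0.128]]
[[-1.0, -0.4, -0.1], [-0.023, 0.023, -0.128]]
[[-0.8, -0.5, -0.1], [-0.023, 0.023, -0.127]]
[[-0.8, -0.6, -0.2], [-0.023, 0.022, -0.128]]
[[-0.7, -0.7, -0.2], [-0.022, 0.023, -0.128]]
[[-0.6, -0.7, -0.3], [-0.023, 0.023, -0.128]]
[[-0.5, -0.9, -0.3], [-0.023, 0.023, -0.127]]
[[-0.4, -0.9, -0.3], [-0.023, 0.023, -0.128]]
[[-0.2, -0.9, -0.3], [-0.023, 0.023, -0.128]]
```

The enlarged view shows the middle-sized gauge: red mark at crop (363,157), needle tip at (415,138), pivot at (420,297). The dial's 10° and 30° ticks come out where they should, so the mark is at about 0.297 rad. Moving above the grip block.

Emit:
send_rows --increments '[[6.5,[-0.9,0,-2.5],[-0.023,0.023,-0.128]],[6.5,[-0.9,-0.1,-2.5],[-0.023,0.023,-0.128]],[6.5,[-0.8,-0.1,-2.6],[-0.023,0.023,-0.128]],[6.5,[-0.9,-0.3,-0.1],[-0.023,0.023,-0.128]],[6.5,[-1.0,-0.4,-0.1],[-0.023,0.023,-0.128]]]'

```text
clock: 3.45
position: [0.5253, -0.3081, 0.1805]
ee_rot: [2.645, 1.568, -0.316]
force: [-0.8, 0.5, -0.1]
width: 0.71
gripper_force: 0.0
```

Emit:
send_rows --increments '[[6.5,[-0.8,-0.5,-0.1],[-0.023,0.023,-0.128]],[6.5,[-0.8,-0.6,-0.2],[-0.023,0.023,-0.128]],[6.5,[-0.7,-0.7,-0.2],[-0.023,0.023,-0.128]],[6.5,[-0.6,-0.7,-0.3],[-0.023,0.023,-0.128]],[6.5,[-0.5,-0.9,-0.3],[-0.023,0.023,-0.128]]]'

```text
clock: 3.95
position: [0.4837, -0.3319, 0.1981]
ee_rot: [2.042, 2.356, -0.088]
force: [-0.9, 0.1, -0.1]
width: 0.708
gripper_force: 0.0
```

Emit:
send_rows --increments '[[6.5,[-0.4,-0.9,-0.3],[-0.023,0.023,-0.128]],[6.5,[-0.2,-0.9,-0.3],[-0.023,0.023,-0.128]],[6.5,[0,0,0],[0,0,0]]]'

```text
clock: 4.25
position: [0.4656, -0.3435, 0.205]
ee_rot: [1.741, 2.602, 0.005]
force: [-0.2, 0.2, -0.2]
width: 0.706
gripper_force: 0.0
```

Run:
```python
from h import *
c,s=np.cos(.3926),np.sin(.3926);G=frame([-s,c,0],[0,0,-1]);p,R=pose();print(p,arm.observe()['joints'])
rows(lin(p,R,np.array([.4675,-.3389,.150]),G,2)+lin(np.array([.4675,-.3389,.150]),G,np.array([.4675,-.3389,.090]),G,3))
im=arm.get_image('wrist')[:,:,::-1];cv2.imwrite('pics/w2.png',im)
P=arm.camera_params('wrist')
for X in[(0,.031,.124),(0,-.031,.124),(0,.07,.012)]:
    print(X,proj('',[.4675+c*X[0]-s*X[1],-.3389+s*X[0]+c*X[1],X[2]],P))
```

```text
[ 0.46556784 -0.34353114  0.20504138] [ 0.26449249  0.38144777  0.38420038  1.75141489 -0.16785882  1.02981681
  1.10021992]
[[0.2, 0.2, 2.8], [0.004, 0.003, -0.001]]
[[0.2, 0.1, 2.7], [0.005, 0.004, -0.0]]
[[-0.0, 0.0, 2.0], [-0.0, -0.0, -0.0]]
[[-0.0, 0.0, 2.0], [-0.0, -0.0, -0.0]]
[[-0.0, 0.0, 2.0], [-0.0, -0.0, -0.0]]
(0, 0.031, 0.124) [327.50938107 193.29296606]
(0, -0.031, 0.124) [327.91253367 282.50982981]
(0, 0.07, 0.012) [326.13087124 122.78219282]
```

View pics/w2.png

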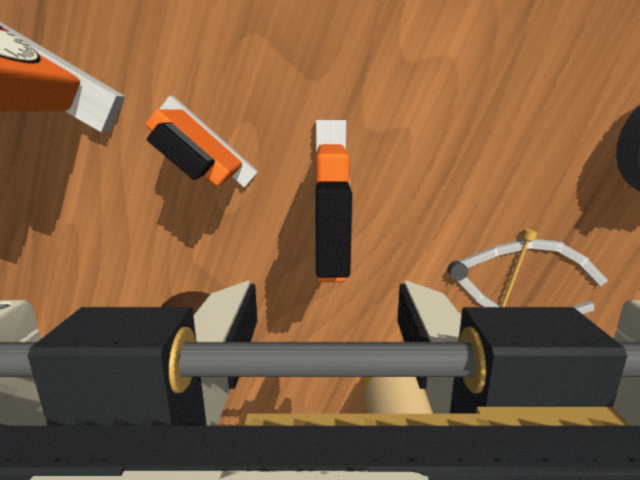

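Emit:
send_rows --increments '[[6.5,[0.4,0.4,2.8],[0.004,0.003,0]],[6.5,[0.3,0.3,2.7],[0.005,0.004,0]],[6.5,[0,0,2.0],[0,0,0]],[6.5,[0,0,2.0],[0,0,0]],[6.5,[0,0,2.0],[0,0,0]]]'

```text
clock: 4.8
position: [0.4723, -0.3301, 0.0867]
ee_rot: [-1.744, -2.608, 0.002]
force: [1.0, -0.1, -0.3]
width: 0.708
gripper_force: 0.0
```

Emit:
send_rows --increments '[[5,[0,0,0],[0,0,0]],[3.5,[0,0,0],[0,0,0]],[3,[0,0,0],[0,0,0]],[2.6,[0,0,0],[0,0,0]],[2.2,[0,0,0],[0,0,0]]]' --force 40

```text
clock: 5.3
position: [0.4714, -0.3311, 0.0877]
ee_rot: [-1.74, -2.61, 0.002]
force: [-0.9, -0.1, 0.3]
width: 0.328
gripper_force: 0.2
```

Emit:
send_rows --increments '[[1.5,[0,0,0],[0,0,0]],[1.5,[0,0,0],[0,0,0]],[1.5,[0,0,0],[0,0,0]]]' --force 40

```text
clock: 5.6
position: [0.4713, -0.331, 0.0874]
ee_rot: [-1.74, -2.61, 0.002]
force: [-0.7, 0.5, 6.0]
width: 0.258
gripper_force: 40.0
```

Run:
```python
from h import *
p,R=pose();print(p,R,arm.observe()['joints'])
```

```text
[ 0.47129849 -0.33101409  0.08736996] [[-0.38463483  0.92305623 -0.00482193]
 [ 0.92306176  0.38464707  0.00190197]
 [ 0.00361037 -0.00371938 -0.99998657]] [ 0.28251952  0.52257414  0.33419419  1.86423221 -0.2293713   0.79746235
  1.13211144]
```

```bash
cat >> h.py <<'E'
YAW=.215;CR=np.array([.6125,.0562,.086]);FZ=.0874;FY=-.003  # gauge centre in tool x, foot below TCP
def tcp_for(foot,a,yaw=YAW):
    """TCP pose for foot centre position and dial reading a"""
    Z=Rn.from_euler('z',yaw);X=Z*Rn.from_euler('x',-a)
    Rg=X.as_matrix();Rt=np.c_[Rg[:,1],Rg[:,0],-Rg[:,2]]
    return foot-Rt@[FY,0,FZ],Rt
def foot_at(a,c,gap=0,yaw=YAW):
    t=7.225e-3*np.tan(a)/np.sqrt(7.225e-3*np.tan(a)**2+.005476);z=.012+.074*np.sqrt(1-(t/.085)**2)
    Rg=(Rn.from_euler('z',yaw)*Rn.from_euler('x',-a)).as_matrix();Y=Rn.from_euler('z',yaw).as_matrix()[:,1]
    con=CR*[1,1,0]+t*Y+[0,0,z]
    return con-c*Rg[:,1]+gap*Rg[:,2]
E
python3 - <<'E'
from h import *
p,R=pose();up=p+[0,0,.13]
q,Q=tcp_for(foot_at(0,0,.05),0);print(q)
rows(lin(p,R,up,R,4)+lin(up,R,q,Q,11))
E
```

```text
[0.61185996 0.05913093 0.2234    ]
[[0.0, -0.0, -3.2], [0.0, 0.0, 0.0]]
[[0.0, -0.0, -3.3], [0.0, 0.0, 0.0]]
[[0.0, -0.0, -3.2], [0.0, 0.0, 0.0]]
[[0.0, -0.0, -3.3], [0.0, 0.0, 0.0]]
[[2.8, 2.5, -0.1], [-0.0, -0.0, 0.016]]
[[2.9, 2.5, -0.0], [-0.001, -0.001, 0.017]]
[[2.8, 2.4, -0.1], [-0.0, 0.0, 0.016]]
[[2.9, 2.4, -0.0], [-0.0, -0.0, 0.016]]
[[3.0, 2.4, -0.1], [-0.001, -0.0, 0.017]]
[[2.9, 2.3, -0.0], [-0.0, -0.001, 0.016]]
[[3.1, 2.3, -0.1], [-0.001, -0.0, 0.016]]
[[3.0, 2.2, -0.0], [0.0, -0.0, 0.017]]
[[3.1, 2.1, -0.1], [-0.0, -0.001, 0.016]]
[[3.1, 2.2, -0.0], [-0.001, 0.0, 0.016]]
[[3.2, 2.0, -0.1], [-0.0, -0.0, 0.017]]
```

Emit:
send_rows --increments '[[1.5,[0,0,-1.0],[0,0,0]],[1.5,[0,0,-3.0],[0,0,0]],[1.5,[0,0,-3.5],[0,0,0]],[1.5,[0,0,-3.5],[0,0,0]],[1.5,[0,0,-2.0],[0,0,0]]]' --force 55

```text
clock: 6.1
position: [0.4721, -0.3317, 0.22]
ee_rot: [-1.741, -2.611, 0.002]
force: [0.9, -1.3, -2.2]
width: 0.259
gripper_force: 55.0
```

Emit:
send_rows --increments '[[1.5,[2.8,2.5,-0.1],[0,0,0.016]],[1.5,[2.9,2.5,0],[0,0,0.016]],[1.5,[2.8,2.4,-0.1],[0,0,0.016]],[1.5,[2.9,2.4,0],[0,0,0.016]],[1.5,[3.0,2.4,-0.1],[0,0,0.016]]]'

```text
clock: 6.6
position: [0.5345, -0.1519, 0.2201]
ee_rot: [-1.844, -2.536, 0.003]
force: [0.7, 0.2, -3.0]
width: 0.261
gripper_force: 55.0
```

Emit:
send_rows --increments '[[1.5,[2.9,2.3,0],[0,0,0.016]],[1.5,[3.1,2.3,-0.1],[0,0,0.016]],[1.5,[3.0,2.2,0],[0,0,0.016]],[1.5,[3.1,2.1,-0.1],[0,0,0.017]],[1.5,[3.1,2.2,0],[0,0,0.017]]]'

```text
clock: 7.1
position: [0.5988, 0.0251, 0.2223]
ee_rot: [-1.946, -2.459, 0.003]
force: [1.2, 0.1, -2.0]
width: 0.256
gripper_force: 55.0
```

Emit:
send_rows --increments '[[1.5,[3.2,2.0,-0.1],[0,0,0.017]],[1.5,[0,0,0],[0,0,0]],[1.5,[0,0,0],[0,0,0]],[1.5,[0,0,0],[0,0,0]]]'

```text
clock: 7.5
position: [0.6106, 0.0582, 0.2229]
ee_rot: [-1.967, -2.442, 0.005]
force: [-0.0, -0.7, -2.5]
width: 0.255
gripper_force: 55.0
```

Run:
```python
from h import *
p,R=pose();print(p,R,arm.observe()['force'],arm.observe()['joints'])
q,Q=tcp_for(foot_at(0,0,.02),0)
rows(lin(p,R,q,Q,2))
t=arm.get_image('top')[:,:,::-1];w=arm.get_image('scene')[:,:,::-1];
c=np.hstack([cv2.resize(i,None,fx=4,fy=4,interpolation=cv2.INTER_CUBIC) for i in(t[110:260,230:330],w[170:320,310:410])]);cv2.imwrite('pics/hover.png',c)
```

```text
[0.61057568 0.05817264 0.22288493] [[-0.21309221  0.97701223 -0.00622935]
 [ 0.97702906  0.21310309  0.00113057]
 [ 0.00243207 -0.00584534 -0.99997996]] [-0.01168523 -0.65572444 -2.52157982] [-0.39586249  0.42782439  0.31049933  1.62096984 -0.14324371  1.12115552
  0.1663341 ]
[[0.0, 0.1, 1.5], [-0.003, -0.001, -0.0]]
[[0.1, 0.1, 1.4], [-0.003, -0.001, -0.0]]
```

View pics/hover.png

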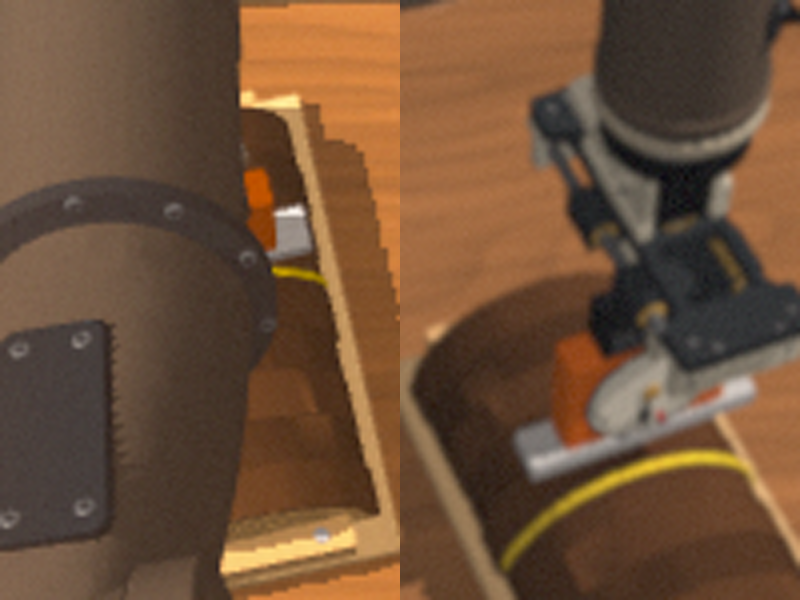

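Run:
```python
from h import *
p,R=pose();Rg=np.c_[R[:,1],R[:,0],-R[:,2]];f=p+R@[FY,0,FZ]
for X,o in[((.013,-.07,0),(531,481)),((.013,.07,0),(756,400)),((-.013,-.07,.012),(515,430)),((.013,-.07,.012),(526,460))]:
    q=proj('scene',f+Rg@X);print(X,q.round(1),np.round([310+(o[0]-400)/4,170+o[1]/4],1))
for o in[(531,481),(756,400)]:print(Rg.T@(ray('scene',[310+(o[0]-400)/4,170+o[1]/4],f[2])-f))
for o in[(312,246)]:print('top',Rg.T@(ray('top',[230+o[0]/4,110+o[1]/4],f[2])-f))
```

```text
(0.013, -0.07, 0) [342.8 289.3] [342.8 290.2]
(0.013, 0.07, 0) [398.  269.6] [399. 270.]
(-0.013, -0.07, 0.012) [338.3 277.5] [338.8 277.5]
(0.013, -0.07, 0.012) [343.  286.4] [341.5 285. ]
[ 0.01547815 -0.07131906  0.00028226]
[ 0.01474464  0.07177513 -0.00011975]
top [-0.01178165 -0.07322566  0.00013984]
```

Emit:
send_rows --increments '[[1.5,[0,0.1,1.5],[-0.003,-0.001,0]],[1.5,[0.1,0.1,1.5],[-0.003,-0.001,0]],[1.5,[0,0,1.2],[0,0,0]],[1.5,[0,0,0.2],[0,0,0]],[1.5,[0,0,0],[0,0,0]]]'

```text
clock: 8.1
position: [0.6124, 0.0605, 0.1788]
ee_rot: [-1.969, -2.447, -0.001]
force: [0.4, 0.1, -2.9]
width: 0.257
gripper_force: 55.0
```

Emit:
send_rows --increments '[[1.5,[0,0,0.1],[0,0,0]],[1.5,[0,0,0.1],[0,0,0]],[1.5,[0,0,0],[0,0,0]]]'

```text
clock: 8.4
position: [0.6128, 0.061, 0.1772]
ee_rot: [-1.969, -2.448, -0.003]
force: [-0.8, -0.6, -2.3]
width: 0.257
gripper_force: 55.0
```

Emit:
send_rows --increments '[[1.5,[0,0,0.1],[0,0,0]],[1.5,[0,0,0.1],[0,0,0]],[1.5,[0,0,0],[0,0,0]]]'

```text
clock: 8.7
position: [0.6125, 0.061, 0.1748]
ee_rot: [-1.969, -2.448, -0.002]
force: [0.1, 0.4, -2.5]
width: 0.258
gripper_force: 55.0
```

Emit:
send_rows --increments '[[1.5,[0,0,0.1],[0,0,0]],[1.5,[0,0,0],[0,0,0]]]'

```text
clock: 8.9
position: [0.6125, 0.061, 0.1737]
ee_rot: [-1.969, -2.448, -0.002]
force: [0.8, -0.2, -3.0]
width: 0.255
gripper_force: 55.0
```

Emit:
send_rows --increments '[[1.5,[0,0,0.05],[0,0,0]],[1.5,[0,0,0],[0,0,0]]]'

```text
clock: 9.1
position: [0.6126, 0.061, 0.1735]
ee_rot: [-1.969, -2.448, -0.003]
force: [0.7, 0.4, -1.1]
width: 0.256
gripper_force: 55.0
```

Emit:
send_rows --increments '[[1.5,[0,0,0.05],[0,0,0]],[1.5,[0,0,0],[0,0,0]],[1.5,[0,0,0],[0,0,0]]]'

```text
clock: 9.4
position: [0.6127, 0.061, 0.1733]
ee_rot: [-1.969, -2.448, -0.003]
force: [-1.8, -0.1, 5.2]
width: 0.262
gripper_force: 55.0
```

Run:
```python
from h import *
p,R=pose();s=arm.observe();print(p,s['force'],s['ft_torque'])
f=p+R@[FY,0,FZ];print(f)
h=f[2]-.086
A=.297
path=[]
for k in range(1,6):
    a=A*k/5; arc=.0288*k/5
    q,Q=tcp_for(foot_at(a,arc*.65,.001)+[0,0,h],a);path.append((q,Q))
rows(path);print(path[-1][0])
```

```text
[0.61273256 0.06099414 0.17330908] [-1.76464139 -0.11002473  5.19407015] [-0.1362408   0.68293114  0.00670777]
[0.61346807 0.0582057  0.08590517]
[[0.6, -0.1, -0.1], [0.001, -0.061, 0.001]]
[[0.7, -0.0, 0.0], [0.0, -0.059, -0.0]]
[[0.7, -0.0, 0.0], [0.0, -0.06, -0.0]]
[[0.7, -0.0, -0.0], [0.0, -0.059, -0.0]]
[[0.8, -0.0, -0.1], [0.0, -0.059, -0.0]]
[0.60417327 0.0943304  0.17084719]
```

Emit:
send_rows --increments '[[1.5,[0.6,-0.1,-0.15],[0,-0.061,0]],[1.5,[0.7,0,0],[0,-0.059,0]],[1.5,[0.7,0,0],[0,-0.06,0]],[1.5,[0.7,0,0],[0,-0.059,0]],[1.5,[0.8,0,-0.1],[0,-0.059,0]]]'

```text
clock: 9.9
position: [0.6042, 0.0952, 0.1708]
ee_rot: [1.815, 2.256, -0.272]
force: [-0.9, -0.7, -3.2]
width: 0.26
gripper_force: 55.0
```

Emit:
send_rows --increments '[[1.5,[0,0,0],[0,0,0]],[1.5,[0,0,0],[0,0,0]]]'

```text
clock: 10.1
position: [0.604, 0.0952, 0.1706]
ee_rot: [1.815, 2.26, -0.27]
force: [-0.5, -1.0, -1.8]
width: 0.257
gripper_force: 55.0
```

```bash
cat > st.py <<'E'
from h import *
p,R=pose();s=arm.observe();Rg=np.c_[R[:,1],R[:,0],-R[:,2]]
print(p,'F',s['force'].round(1),'M',s['ft_torque'].round(2))
f=p+R@[FY,0,FZ];print('foot',f.round(4),'read',np.arctan2(-Rg[2,1],Rg[2,2]),'pitch',Rg[2,0],'yaw',np.arctan2(Rg[1,0],Rg[0,0]))
q,Q=tcp_for(foot_at(.297,.0187,0),.297);rows([(q,Q)])
E
python3 st.py
```

```text
[0.6040034  0.09519308 0.17056106] F [-0.5 -1.  -1.8] M [0.41 0.13 0.01]
foot [0.6101 0.0675 0.0878] read 0.29572183545220293 pitch 0.00023399548819699745 yaw 0.21725751195921097
[[-0.1, -0.0, 0.1], [0.001, -0.001, 0.002]]
```

Angle is 0.296 and pitch about 0. Next I lower it gently along the tool axis until there is light contact.

Emit:
send_rows --increments '[[1.5,[0,0,0.05],[0,-0.001,0]],[1.5,[0,0,0.05],[0,0,0]],[1.5,[0,0,0],[0,0,0]]]'

```text
clock: 10.4
position: [0.6046, 0.0931, 0.1707]
ee_rot: [1.818, 2.255, -0.271]
force: [-1.3, -0.6, 3.5]
width: 0.262
gripper_force: 55.0
```

Emit:
send_rows --increments '[[1.5,[0,0,0.03],[0,0,0]],[1.5,[0,0,0],[0,0,0]]]'

```text
clock: 10.6
position: [0.6046, 0.0932, 0.1706]
ee_rot: [1.817, 2.255, -0.271]
force: [-2.2, -1.0, 6.8]
width: 0.257
gripper_force: 55.0
```

Emit:
send_rows --increments '[[1.5,[0,0,-0.03],[0,0,0]],[1.5,[0,0,0],[0,0,0]],[1.5,[0,0,0],[0,0,0]],[1.5,[0,0,0],[0,0,0]],[1.5,[0,0,0],[0,0,0]]]'

```text
clock: 11.1
position: [0.6046, 0.0937, 0.1705]
ee_rot: [1.816, 2.256, -0.271]
force: [-2.0, -1.3, 5.5]
width: 0.259
gripper_force: 55.0
```

Emit:
send_rows --increments '[[1.5,[0,0,0],[0,0,0]],[1.5,[0,0,0],[0,0,0]],[1.5,[0,0,0],[0,0,0]],[1.5,[0,0,0],[0,0,0]],[1.5,[0,0,0],[0,0,0]]]'

```text
clock: 11.6
position: [0.6046, 0.0937, 0.1705]
ee_rot: [1.816, 2.256, -0.271]
force: [-0.9, -1.4, 6.3]
width: 0.259
gripper_force: 55.0
```

Emit:
send_rows --increments '[[1.5,[0,0,0],[0,0,0]],[1.5,[0,0,0],[0,0,0]],[1.5,[0,0,0],[0,0,0]],[1.5,[0,0,0],[0,0,0]],[1.5,[0,0,0],[0,0,0]]]'

```text
clock: 12.1
position: [0.6046, 0.0937, 0.1705]
ee_rot: [1.816, 2.256, -0.271]
force: [-0.9, -0.4, 6.0]
width: 0.257
gripper_force: 55.0
```

```bash
python3 st.py
python3 - <<'E'
from h import *
ims=np.mean([arm.get_image('scene').astype(float) for _ in range(6)],0).astype(np.uint8)[:,:,::-1]
np.save('f.npy',ims);cv2.imwrite('pics/final.png',cv2.resize(ims[235:310,320:420],None,fx=8,fy=8,interpolation=cv2.INTER_CUBIC))
print(arm.observe()['force'])
E
```

```text
[0.60461723 0.09370656 0.17049734] F [-0.9 -0.4  6. ] M [-0.77  0.33 -0.14]
foot [0.6108 0.0658 0.0878] read 0.2985143100980865 pitch 0.0014574302859796662 yaw 0.21531706207441448
[[0.1, -0.0, 0.0], [0.001, 0.002, -0.0]]
[-0.5588509  -2.17004407  7.17802273]
```

View pics/final.png

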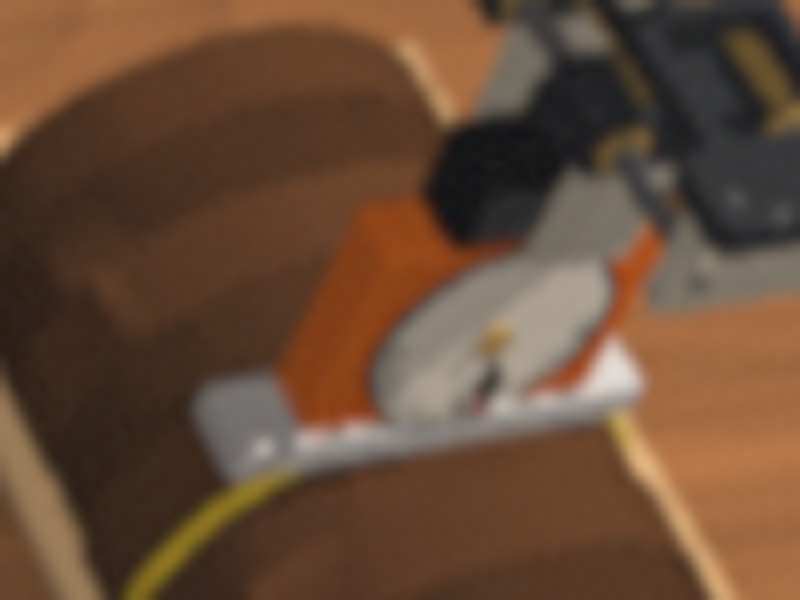

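Emit:
send_rows --increments '[[1.5,[0,0,-0.03],[0,0,0]],[1.5,[0,0,0],[0,0,0]],[1.5,[0,0,0],[0,0,0]]]'

```text
clock: 12.7
position: [0.6044, 0.0947, 0.1702]
ee_rot: [1.816, 2.257, -0.271]
force: [-0.1, -0.8, 0.5]
width: 0.256
gripper_force: 55.0
```

```bash
python3 st.py
python3 - <<'E'
from h import *
p,R=pose();Rg=np.c_[R[:,1],R[:,0],-R[:,2]];f=p+R@[FY,0,FZ]
for X in[(.013,-.07,0),(.013,-.07,.012),(-.013,-.07,.012),(.013,.07,0),(.013,.07,.012),(.0135,0,.05),(.013,.033*np.sin(.297),.05-.033*np.cos(.297))]:
    q=proj('scene',f+Rg@X);print(X,((q-[320,235])*8+3.5).round(0))
E
```

```text
[0.60436444 0.09473941 0.17019461] F [-0.1 -0.8  0.5] M [0.05 0.02 0.01]
foot [0.6106 0.0669 0.0875] read 0.29759669625204704 pitch 0.001173250085782035 yaw 0.2161157647418856
[[-0.1, -0.0, 0.0], [0.001, 0.001, 0.001]]
(0.013, -0.07, 0) [234. 480.]
(0.013, -0.07, 0.012) [246. 454.]
(-0.013, -0.07, 0.012) [209. 384.]
(0.013, 0.07, 0) [632. 408.]
(0.013, 0.07, 0.012) [647. 383.]
(0.0135, 0, 0.05) [496. 337.]
(0.013, np.float64(0.009657544764550401), np.float64(0.018444781269642496)) [486. 399.]
```

Emit:
send_rows --increments '[[1.5,[0,0,0.01],[0,0.002,0]],[1.5,[0,0,0],[0,0,0]],[1.5,[0,0,0],[0,0,0]],[1.5,[0,0,0],[0,0,0]],[1.5,[0,0,0],[0,0,0]]]'

```text
clock: 13.2
position: [0.6043, 0.0947, 0.1702]
ee_rot: [1.817, 2.258, -0.269]
force: [1.1, 0.3, 1.1]
width: 0.258
gripper_force: 55.0
```

Emit:
send_rows --increments '[[1.5,[0,0,0],[0,0,0]],[1.5,[0,0,0],[0,0,0]],[1.5,[0,0,0],[0,0,0]],[1.5,[0,0,0],[0,0,0]],[1.5,[0,0,0],[0,0,0]]]'

```text
clock: 13.7
position: [0.6043, 0.0947, 0.1702]
ee_rot: [1.817, 2.258, -0.269]
force: [0.5, 0.1, -1.1]
width: 0.257
gripper_force: 55.0
```

Emit:
send_rows --increments '[[1.5,[0,0,0],[0,0,0]],[1.5,[0,0,0],[0,0,0]],[1.5,[0,0,0],[0,0,0]],[1.5,[0,0,0],[0,0,0]],[1.5,[0,0,0],[0,0,0]]]'

```text
clock: 14.2
position: [0.6043, 0.0947, 0.1702]
ee_rot: [1.817, 2.258, -0.269]
force: [0.5, 0.8, -0.0]
width: 0.258
gripper_force: 55.0
```

```bash
python3 st.py
python3 - <<'E'
from h import *
F=[]
L=[]
for _ in range(8): L.append(arm.get_image('scene').astype(float));F.append(arm.observe()['force'][2])
print(np.round(F,1))
im=np.mean(L,0).astype(np.uint8)[:,:,::-1]
cv2.imwrite('pics/final2.png',cv2.resize(im[270:292,366:396],None,fx=24,fy=24,interpolation=cv2.INTER_CUBIC))
E
```

```text
[0.60426057 0.09467641 0.17021403] F [ 0.5  0.8 -0. ] M [ 0.44 -0.27  0.09]
foot [0.6104 0.067  0.0875] read 0.2956534362891814 pitch 0.0010561326777111801 yaw 0.21602333665184864
[[-0.0, -0.0, 0.0], [0.001, -0.001, 0.001]]
[-0.1  0.3 -0.6 -0.6 -0.7 -0.2 -0.1 -0.5]
```

View pics/final2.png

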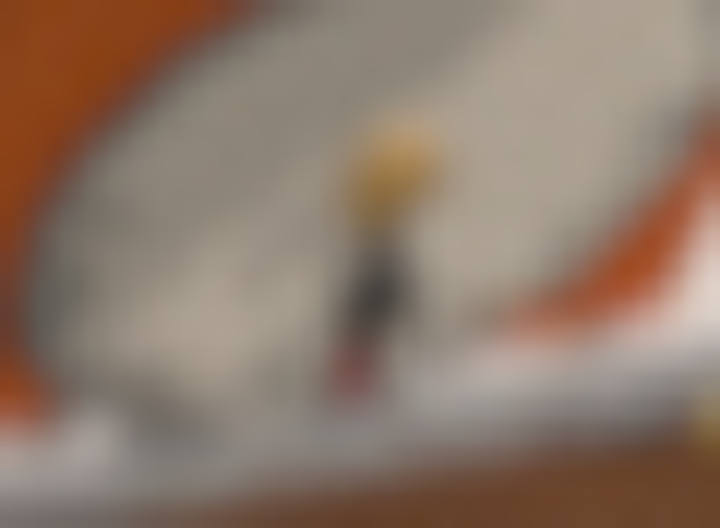

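The needle bob at (375,285) lines up with the pivot at (390,175) and the red mark at (355,372). Foot load is about 2.3 N and steady, so I'm handing in.

```bash
python3 -c "
from cell import arm
print(arm.sign_off())"
```

```text
the job is handed in; nothing more can be done
None
```

I handed the job in with the middle-sized gauge held still on the yellow line. Its dial is plumb and its foot rests on the log at about 2.3 N. The arm pose puts the needle at about 0.296 rad (17°), against a set mark I measured at about 0.297 rad. The last close-up agrees to within about 1.5°, and I left everything else on the bench alone.

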